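# Pin the lid back on the vegetable bin

### The job

The lid of the vegetable bin has come off its hinge. Lay the lid back on the bin, closed, with its two brass knuckles between the three steel ones at the back under the shelf, then slide the hinge pin through all five knuckles from the open right-hand end until its red grip is home against the first one. Leave the tomatoes, lemon, jars, cup and peeler where they are.

Things in the scene. Friction and masses are not known exactly. Their poses are not given: they have to be found in the camera images.
- bin: Fixed light-wood bin, 120 mm deep (its x), 150 mm long (its y), 90 mm high, open on top, walls 6 mm; origin at the centre of its underside on the worktop, z up, -x its front towards the robot. The same fixed piece carries a shelf above its back, on posts at the shelf's back corners (175 mm behind the origin).
- shelf_rail (a point): Point on the shelf's dark steel front rail (10 mm thick, along y), above bin_hinge at 228 mm height (x = 0.082 in the bin's frame). Rail and clear 6 mm board run from y = -0.29 to +0.10 of the bin and back to x = 0.175. To reach the hinge under it, a gripper must lean back towards the robot, roughly 22 to 45 degrees from vertical.
- bin_hinge (a point): Middle of the bin's hinge axis, at (0.074, 0, 0.096) in the bin's frame, axes as the bin's; the hinge runs along y. Three fixed steel knuckles (tubes of 20 mm outside, 13 mm bore) lie on it at y = -75 to -57, -9 to +9 and +57 to +75 mm; the last is closed at its +y end, so the pin enters at the -y end, the robot's right.
- lid_handle (a point): Centre of grip of the dark fin on the lid: 56 mm along the lid's x, 14 mm thick along y, 36 mm high; 30 mm above the underside of the board, 14 mm below the fin's top. Loose wooden lid, 121 x 150 x 8 mm, 0.22 kg; starts flat on the worktop, right way up, on two underside ribs 6 mm deep that drop just inside the bin's front and back walls (1.3 mm play in x, 4 mm in y).
- lid_hinge (a point): Middle of the lid's hinge axis: 71 mm behind (+x) and 24 mm below lid_handle, 6 mm above the underside of the board. Two brass knuckles (20 mm outside, 13 mm bore) lie on it at y = -52 to -14 mm and +14 to +52 mm. With the lid closed and home this point coincides with bin_hinge.
- pin_grip (a point): Point in the pin's square red grip (14 x 14 mm, 50 mm long), 27 mm behind its front shoulder; the point's x axis points along the pin to the tip. From the shoulder a steel rod of 8 mm diameter runs 140 mm to the tip, the last 12 mm tapering to 3 mm. 60 g. At the start the pin lies loose on the worktop on a flat of its grip, its tip about 1.5 degrees down.
- pin_tip (a point): Tip of the pin, on its axis, 167 mm ahead of pin_grip. With the pin home it lies at y = +65 mm from bin_hinge.
- garlic: garlic bulb of about 55 mm lying inside the bin, lower than the rim; nothing need be done with it
- big_tomato: loose big red tomato, 74 mm, bystander
- small_tomato: loose small red tomato, 56 mm, bystander
- lemon: loose yellow lemon, 75 x 56 mm, bystander
- mug: loose cream cup with a handle, blue inside, 94 x 117 x 58 mm high, bystander
- jam: loose jam jar with white lid, 70 mm wide, 99 mm high, bystander
- peel: loose white peeler, 170 mm long, bystander
- spice_black_cap: loose spice jar, 41 mm wide, 105 mm high, standing on the clear shelf
- spice_brown_cap: the same with a brown cap, on the clear shelf

How it is judged:
On the way:
1. the lid lies closed on the bin with its knuckles in line with the bin's (distance between lid_hinge and bin_hinge below 0.008 m and z of lid_hinge in the frame of bin_hinge below 0.0035 m and z of lid_handle in the frame of bin_hinge below 0.029 m and angle between the y axis of lid_hinge and the y axis of bin_hinge, either way round below 0.06 rad), for 0.2 s.
At the end, for the whole second after the job is handed in: The lid lies closed on the bin, its hinge axis within 8 mm of the bin's; the pin is through all five knuckles, in line with the hinge (within 0.06 rad, tip within 6 mm of the axis), its shoulder within 6 mm of the first knuckle (distance between lid_hinge and bin_hinge below 0.008 m and z of lid_handle in the frame of bin_hinge between 0.019 and 0.029 m and y of pin_tip in the frame of bin_hinge between 0.059 and 0.073 m and x of pin_tip in the frame of bin_hinge between -0.006 and 0.006 m and z of pin_tip in the frame of bin_hinge between -0.006 and 0.006 m and angle between the x axis of pin_grip and the y axis of bin_hinge, either way round below 0.06 rad); the robot touches nothing.
It fails at once if a tomato, the lemon, the jam jar, the cup or the peeler is pushed more than 30 mm from where it stood (distance of any of big_tomato, small_tomato, lemon, jam, mug, peel from where it was at the start of the episode above 0.03 m).
It fails at once if a spice jar on the shelf is pushed more than 30 mm or falls (distance of any of spice_black_cap, spice_brown_cap from where it was at the start of the episode above 0.03 m).
It also fails if it takes over 72 s, if anything falls off the work surface, if the arm or the gripper's body presses on something with over 40 N, if the wrist force passes 120 N, or if a joint passes its speed limit or range.

### The arm

A 6-joint arm with a two-finger parallel gripper is mounted at the origin on a cart in front of the work surface, level with it; the furniture and walls round the work are solid. World frame = base frame: x ahead of the robot, y to its left, z up, the work surface at z = 0. Lengths are in m, angles in rad, forces in N, time in s.
With the tool pointing down it reaches from about 0.375 to 0.975 m from the base axis. Payload 3.8 kg.
Tool frame: the origin (TCP) lies at the very end of the fingers, on their centre line; the grasp point (between the pads) lies 19 mm behind it (bot.pinch_z is the distance from the TCP to the grasp point, in m); x points along the fingers, y is the direction in which the jaws open and shut, and the axes are right-handed (so a half turn about x gives the same grasp; the last joint's range is limited). The gripper opens to 85 mm and grips with 20 to 120 N. Pads are 22 mm wide; open, the fingers measure 114 mm over their backs; the gripper's body (76 mm by 85 mm) begins 54 mm behind the grasp point. The pads swing forward as they close: fully open they stand 13 mm farther back than shut.
Start: joints at [-1.289, 0.264, 1.604, -0, 1.274, -0.037], TCP at [0.212, -0.641, 0.231] pointing down, gripper open.
Joint ranges: [-2.63, 2.63], [-0.94, 2.18], [0.31, 2.57], [-1.31, 4.45], [0, 2.66], [-2.55, 2.55]. Speed limits (rad/s): [2.57, 2.57, 3.14, 3.14, 3.14, 3.14].

### API

Orientations are given as a rotation vector (axis times angle).
In Python, from workcell import monitor, imaging, finish_job, bot gives the robot as it stands.
- The arm moves only by the tool jog_arm, never from a script. Its argument "rows" is a list of rows, each a list of 7 numbers: the shift along the tool's x, y, z in m, then the turn, a rotation vector about the tool's x, y, z in rad, then the opening in per cent of the stroke, from 0 (shut) to 100 (fully open). A call has 1 to 20 rows; each row is the pose to reach, as a shift and turn from the pose measured when the call began, along the tool's axes at that moment; what a row does not reach only later rows make up. A row lasts 1/10 s, in which the tool goes at most 50 mm and 8.59 degrees, less where a joint would pass 70% of its speed; a pose out of reach is approached as far as the arm can. A call with a gripper value outside its range is refused whole. The fingers move at their own pace and stop on an object; "force" is the grip in N (left out, the last holds). Time passes only in rows, so rows that repeat a pose let the fingers close. It gives the time, the measured TCP pose, the force and the opening at its end, in the units of the state.
- monitor.read_state(): the state, without advancing time (a new reading comes with each control period).
- imaging.read_camera(name): name is "scene" or "top"; returns the picture (400x640x3 uint8, blue, green, red); there is no depth.
- imaging.camera_params(name): a dict with "fx", "fy", "cx", "cy" (pixels), "T" (4x4, takes a point from camera to world coordinates). Camera axes: x right, y down, z forward; pixel columns grow to the right and rows downward; lengths in m; the calibration is good to about 2 mm. A picture is of the moment at which its call begins. camera_params takes no time and is no camera call.
- finish_job(): hands the job in, once; it reports no verdict.
The state is a dict: "time": time; "q": joint angles; "joint_vel": joint speeds; "joint_torque": joint torques, N m; "tool_pos": TCP position; "tcp_rot": TCP orientation; "wrist_force": force on the tool from outside, world axes, zero at the start; "torque": the same for the moment, N m; "width": opening from 0.0 (shut) to 1.0 (fully open).
Only numpy, scipy, OpenCV 4.12 (cv2) and the standard library are available. Lean on these libraries where they do the work, as an engineer would, in place of code of your own. Each camera call takes 0.05 s, during which the arm holds its last target. There are 200 camera calls.

## Working session

There is one attempt and no reset: what is moved stays moved. The work goes in short steps, Python scripts to look and compute and a tool call to move; the robot and the scene stay as the last step left them, time stands still between calls to the robot, and variables do not carry over. Pictures are saved under pics/ and viewed, about 8 in all and at most 12, crops included, and the job is handed in when it is done.

Besides the shell and the picture viewer there is one more tool, called in YAML: its name, and indented under it one key for each argument. jog_arm: Moves the arm, as the interface text tells. Its arguments: {"type":"object","properties":{"rows":{"type":"array","items":{"type":"array","items":{"type":"number"}}},"force":{"type":"number"}},"required":["rows"]}

```bash
ls; mkdir -p pics
python3 - <<'E'
from workcell import monitor, imaging, bot
import cv2, numpy as np
np.set_printoptions(precision=4,suppress=True)
s=monitor.read_state(); print(s)
for n in("scene","top"):
    cv2.imwrite(f"pics/{n}0.png",imaging.read_camera(n)); p=imaging.camera_params(n); print(n,p)
print([a for a in dir(bot) if a[0]!='_'])
E
```

```text
pics
{'time': 0.0, 'q': array([-1.2889,  0.2648,  1.6054, -0.    ,  1.2737, -0.0369]), 'joint_vel': array([ 0.0014, -0.0004, -0.0006,  0.0008, -0.0002,  0.001 ]), 'joint_torque': array([ -0.0007, -51.5111, -36.7313,  -0.0002,   0.0128,  -0.    ]), 'tool_pos': array([ 0.2114, -0.6403,  0.23  ]), 'tcp_rot': array([ 2.0498,  0.3319, -2.0504]), 'wrist_force': array([-0.3027, -0.9599, -0.4298]), 'torque': array([0.0333, 0.0052, 0.0045]), 'width': 1.0027386665121363}
scene {'fx': 377.7583706877933, 'fy': 377.7583706877933, 'cx': 315.11654831416445, 'cy': 200.1967726273814, 'T': array([[ 0.4485, -0.483 ,  0.752 , -0.5712],
       [-0.8937, -0.2337,  0.3829, -0.6089],
       [-0.0092, -0.8438, -0.5365,  0.9011],
       [ 0.    ,  0.    ,  0.    ,  1.    ]])}
top {'fx': 409.12266371575475, 'fy': 409.12266371575475, 'cx': 317.99784545723634, 'cy': 199.9570550642292, 'T': array([[-0.0099, -0.9957,  0.0921,  0.3737],
       [-0.9997,  0.0078, -0.0227, -0.0593],
       [ 0.0219, -0.0923, -0.9955,  1.7884],
       [ 0.    ,  0.    ,  0.    ,  1.    ]])}
['MotionError', 'pinch_z']
```

View pics/scene0.png

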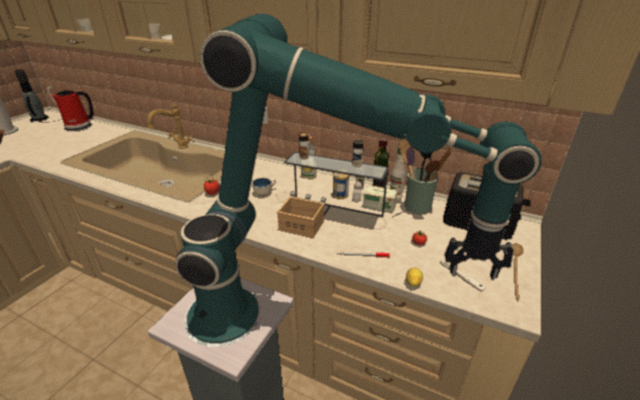

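View pics/top0.png

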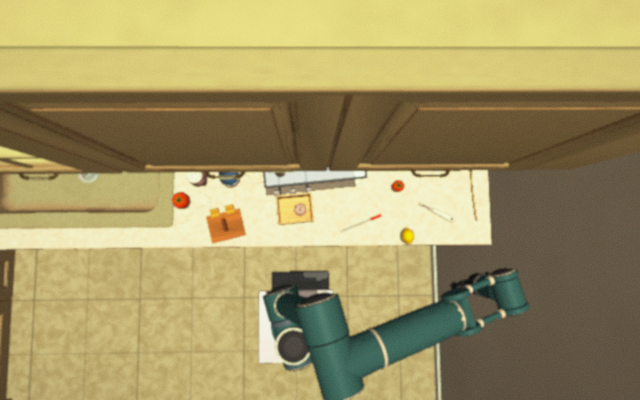

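Scene shows the bin at about (302,217) and pin (365,254); the arm hides the lid there. Top shows the lid at (226,224), bin (295,209), pin from (342,230) to (380,216), big tomato (181,200), mug (230,180).

```bash
cat > h.py <<'E'
import cv2, numpy as np
from workcell import monitor, imaging, bot
from scipy.spatial.transform import Rotation as R
np.set_printoptions(precision=4,suppress=True)
def ray(n,uv):
    p=imaging.camera_params(n); T=np.array(p["T"])
    d=np.array([(uv[0]-p["cx"])/p["fx"],(uv[1]-p["cy"])/p["fy"],1.])
    return T[:3,3],T[:3,:3]@d
def onz(n,uv,z):
    o,d=ray(n,uv); return o+d*(z-o[2])/d[2]
def proj(n,P):
    p=imaging.camera_params(n); T=np.array(p["T"]); c=(np.asarray(P,float)-T[:3,3])@T[:3,:3]
    return np.array([p["fx"]*c[0]/c[2]+p["cx"],p["fy"]*c[1]/c[2]+p["cy"]])
def cross(a,b):
    (o1,d1),(o2,d2)=a,b
    s=np.linalg.lstsq(np.stack([d1,-d2],1),o2-o1,rcond=None)[0]
    return (o1+d1*s[0]+o2+d2*s[1])/2, np.linalg.norm(o1+d1*s[0]-o2-d2*s[1])
E
python3 - <<'E'
from h import *
t=cv2.imread("pics/top0.png"); s=cv2.imread("pics/scene0.png")
a=cv2.resize(t[165:255,170:330],(800,450),interpolation=cv2.INTER_CUBIC)
cv2.imwrite("pics/c1.png",a)
b=cv2.resize(s[140:270,260:410],None,fx=4.5,fy=4.5,interpolation=cv2.INTER_CUBIC)
cv2.imwrite("pics/c2.png",b)
# pin red grip
for n,im in(("top",t),("scene",s)):
    h=cv2.cvtColor(im,cv2.COLOR_BGR2HSV)
    m=((h[...,0]<8)|(h[...,0]>172))&(h[...,1]>170)&(h[...,2]>90)
    k,l,st,c=cv2.connectedComponentsWithStats(m.astype('uint8'))
    for i in range(1,k):
        if st[i,4]>8: print(n,st[i],c[i],onz(n,c[i],.007))
# lid colour
h=cv2.cvtColor(t,cv2.COLOR_BGR2HSV)
for p in[(215,220),(235,235),(226,225),(283,200),(230,209),(215,212)]: print(p,h[p[1],p[0]])
E
```

```text
top [392 183   3   7  10] [393.3 186.1] [ 0.5972 -0.4325  0.007 ]
top [396 188   7   3   9] [398.8889 189.3333] [ 0.5826 -0.4568  0.007 ]
top [174 193  15  15  81] [183.037  201.1975] [0.5377 0.486  0.007 ]
top [372 215   8   4  10] [375.4 216.8] [ 0.4626 -0.3502  0.007 ]
scene [ 53  93  33  32 615] [ 69.7366 108.6065] [1.0135 2.1891 0.007 ]
scene [204 180  15  14 150] [211.06   187.0933] [0.5717 0.5198 0.007 ]
scene [413 233  13  11  97] [418.9794 239.0206] [ 0.6085 -0.4472  0.007 ]
scene [376 253  13   4  40] [382.35  254.275] [ 0.4636 -0.3506  0.007 ]
(215, 220) [ 14 195 215]
(235, 235) [ 14 200 217]
(226, 225) [ 12 188 115]
(283, 200) [ 25 130 245]
(230, 209) [ 21 214 228]
(215, 212) [ 20 212 223]
```

View pics/c1.png

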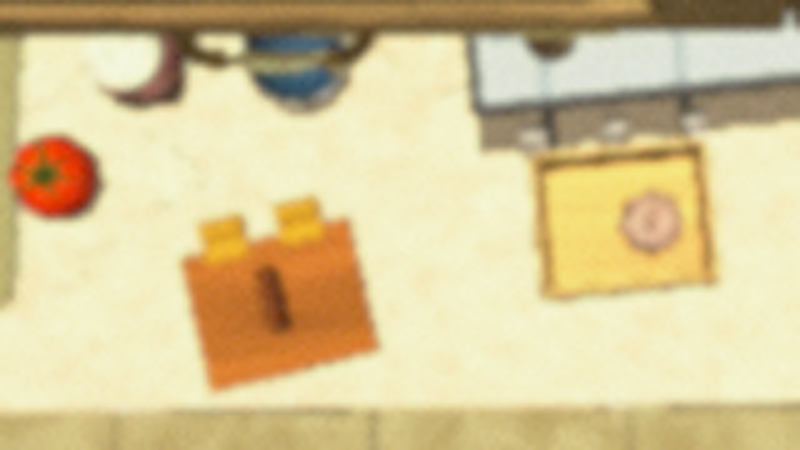

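View pics/c2.png

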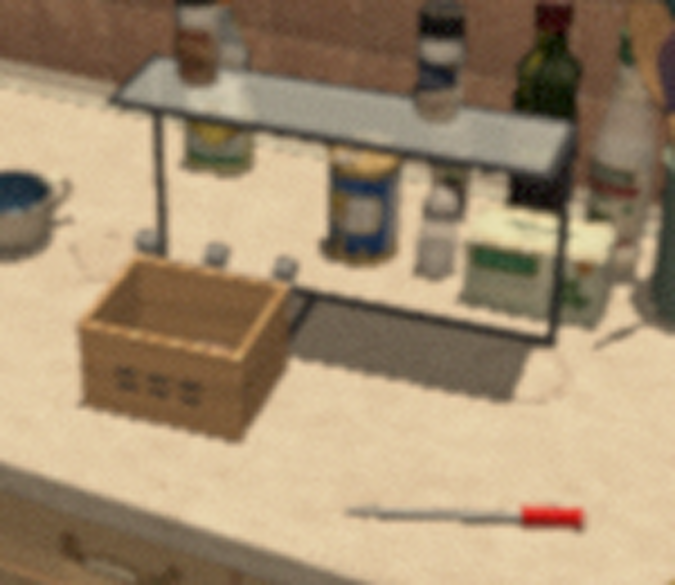

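The top crop shows the bin rim corners, garlic inside, three knuckles, and the lid with its fin at crop (272,299). Scene crop shows the rim, steel knuckles at (150,240), (217,254), (285,268), and the pin with tip (348,511).

```bash
cat >> h.py <<'E'
def fit2(model,world):
    m=np.asarray(model,float);w=np.asarray(world,float)[:,:2]
    a=m-m.mean(0);b=w-w.mean(0)
    th=np.arctan2((a[:,0]*b[:,1]-a[:,1]*b[:,0]).sum(),(a*b).sum())
    Q=np.array([[np.cos(th),-np.sin(th)],[np.sin(th),np.cos(th)]])
    t=w.mean(0)-Q@m.mean(0); return th,t,w-(m@Q.T+t)
E
python3 - <<'E'
from h import *
f=lambda c,s,o:((c[0]+.5)/s-.5+o[0],(c[1]+.5)/s-.5+o[1])
T=lambda *c:f(c,5,(170,165)); S=lambda *c:f(c,4.5,(260,140))
m=[(-.06,.075),(-.06,-.075),(.06,-.075),(.06,.075)]
wt=[onz("top",T(*c),.09) for c in[(545,297),(716,281),(703,143),(535,156)]]
ws=[onz("scene",S(*c),.09) for c in[(83,323),(239,358),(289,289),(135,257)]]
for n,w in("top",wt),("scene",ws):
    th,t,r=fit2(m,w);print("bin",n,th,t,r.round(4).tolist())
th,t,r=fit2(m+m,wt+ws);print("both",th,t)
Q=np.array([[np.cos(th),-np.sin(th)],[np.sin(th),np.cos(th)]])
H=np.r_[t+Q@[.074,0],.096];print("hinge",H)
for y in(.066,0,-.066):
    P=np.r_[t+Q@[.074,y],.096];q=proj("scene",P);print("knuckle px crop",(q-[260,140]+.5)*4.5-.5, (proj("top",P)-[170,165]+.5)*5-.5)
# lid
t0=cv2.imread("pics/top0.png");h=cv2.cvtColor(t0,cv2.COLOR_BGR2HSV)
sub=h[200:250,195:255];H_=sub[...,0].astype(int)
fin=(H_<18)&(sub[...,2]<150)&(sub[...,1]>120)
k,l,st,c=cv2.connectedComponentsWithStats(fin.astype('uint8'));print(st.tolist(),(c+[195,200]).tolist())
wl=[onz("top",T(*c),.014) for c in[(212,391),(380,349),(350,218),(182,260)]]
ml=[(-.0605,.075),(-.0605,-.075),(.0605,-.075),(.0605,.075)]
th,t,r=fit2(ml,wl);print("lid",th,t,r.round(4).tolist())
a=onz("top",T(265,267),.05);b=onz("top",T(281,331),.05);print("fin",a,b,(a+b)/2,np.arctan2(*(a-b)[[1,0]]))
for c in[(203,216),(245,214),(249,257),(206,263)],[(275,200),(319,197),(323,237),(280,244)]:
    print("brass",onz("top",T(*np.mean(c,0)),.020))
# pin
print("tip",onz("scene",S(348,512),.003),onz("top",(342,230.5),.003),"butt",onz("scene",S(582,518),.007),"shoulder",onz("scene",S(522,516),.007))
E
python3 - <<'E'
import cv2
t=cv2.imread("pics/top0.png")
a=cv2.resize(t[205:240,335:390],None,fx=10,fy=10,interpolation=cv2.INTER_CUBIC)
b=cv2.resize(t[200:245,195:255],None,fx=10,fy=10,interpolation=cv2.INTER_CUBIC)
import numpy as np
c=np.zeros((450,1150,3),'uint8');c[:350,:550]=a;c[:,550:]=b
cv2.imwrite("pics/c3.png",cv2.resize(c,None,fx=.69,fy=.69))
E
```

```text
bin top 0.07731596947894537 [ 0.4963 -0.0004] [[0.0015, -0.0038], [0.0018, 0.0041], [-0.0025, 0.0047], [-0.0008, -0.0049]]
bin scene 0.08873772688588519 [ 0.4944 -0.0042] [[0.0044, -0.0033], [0.0033, 0.0034], [-0.0041, 0.0006], [-0.0035, -0.0007]]
both 0.08304226745733773 [ 0.4953 -0.0023]
hinge [0.5691 0.0038 0.096 ]
knuckle px crop [150.7233 242.4934] [539.8745 138.3629]
knuckle px crop [217.6556 256.2751] [619.1078 131.234 ]
knuckle px crop [286.4642 270.4431] [698.1551 124.122 ]
[[0, 0, 60, 50, 2953], [27, 19, 7, 12, 47]] [[224.4967829326109, 224.49441246190315], [224.70212765957447, 224.85106382978722]]
lid 0.2363128773763245 [0.4306 0.2986] [[0.0026, -0.0005], [0.002, 0.0019], [-0.0023, 0.0002], [-0.0023, -0.0015]]
fin [0.461  0.3053 0.05  ] [0.4069 0.2912 0.05  ] [0.434  0.2982 0.05  ] 0.2540300942767031
brass [0.4883 0.3455 0.02  ]
brass [0.5033 0.2826 0.02  ]
tip [ 0.4008 -0.2004  0.003 ] [ 0.4043 -0.2034  0.003 ] butt [ 0.4716 -0.3726  0.007 ] shoulder [ 0.453  -0.3289  0.007 ]
```

View pics/c3.png

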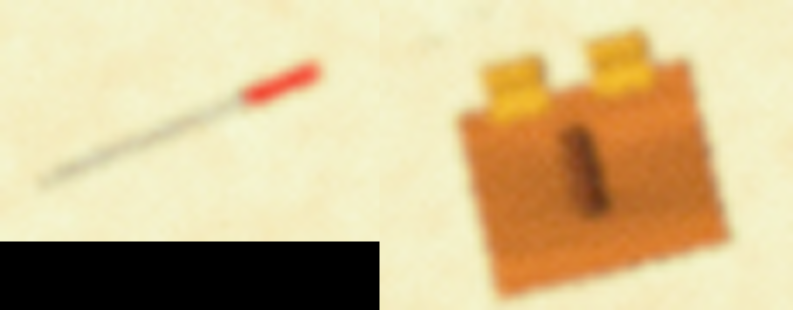

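The crop shows the pin's tip at lower left, its grip at upper right, and the lid's brass knuckles and fin clearly enough to set out. Estimates are lid handle (0.432, 0.298), yaw 0.237, and bin hinge (0.569, 0.004), yaw 0.083.

```bash
cat >> h.py <<'E'
def ori(yaw,tilt,sg=1):
    x=np.array([np.sin(tilt)*np.cos(yaw),np.sin(tilt)*np.sin(yaw),-np.cos(tilt)])
    y=sg*np.array([-np.sin(yaw),np.cos(yaw),0]); return np.stack([x,y,np.cross(x,y)],1)
def plan(*wps):
    "wps: (R,grasp point); prints rows relative to the present pose, TCP coordinates"
    s=monitor.read_state(); R0=R.from_rotvec(s["tcp_rot"]).as_matrix(); p=s["tool_pos"]
    print("t",s["time"],"tcp",p,"q",s["q"],"w",s["width"],"F",s["wrist_force"])
    for Rt,g in wps:
        tcp=np.asarray(g)+Rt[:,0]*bot.pinch_z
        d=R0.T@(tcp-p); r=R.from_matrix(R0.T@Rt).as_rotvec()
        print(np.r_[d,r].round(4).tolist(),"dist",np.linalg.norm(d).round(3),"deg",np.degrees(np.linalg.norm(r)).round(1))
E
python3 - <<'E'
from h import *
s=monitor.read_state();R0=R.from_rotvec(s["tcp_rot"]).as_matrix();print(R0)
for sg in(1,-1):
    A=ori(.237,np.radians(25),sg); D=ori(0.0,0.2,sg)
    plan((D,[.45,-.25,.30]),(A,[.43,.1,.28]),(A,[.432,.298,.18]),(A,[.432,.298,.042]))
E
```

```text
[[-0.0006  0.3134 -0.9496]
 [ 0.002  -0.9496 -0.3134]
 [-1.     -0.0021 -0.0001]]
t 0.1 tcp [ 0.2114 -0.6404  0.2301] q [-1.2889  0.2647  1.6052  0.      1.2737 -0.0369] w 0.9987978728449319 F [0.6881 0.3341 0.9577]
[-0.051, -0.2948, -0.3525, -2.8101, -0.0483, 0.2823] dist 0.462 deg 161.8
[-0.0316, -0.634, -0.4475, -2.9895, -0.0302, 0.6627] dist 0.777 deg 175.5
[0.0688, -0.8211, -0.5115, -2.9895, -0.0302, 0.6627] dist 0.97 deg 175.5
[0.2068, -0.8209, -0.5115, -2.9895, -0.0302, 0.6627] dist 0.989 deg 175.5
t 0.1 tcp [ 0.2114 -0.6404  0.2301] q [-1.2889  0.2647  1.6052  0.      1.2737 -0.0369] w 0.9987978728449319 F [0.6881 0.3341 0.9577]
[-0.051, -0.2948, -0.3525, 0.3175, 0.1985, 0.0339] dist 0.462 deg 21.5
[-0.0316, -0.634, -0.4475, 0.08, 0.4361, 0.0199] dist 0.777 deg 25.4
[0.0688, -0.8211, -0.5115, 0.08, 0.4361, 0.0199] dist 0.97 deg 25.4
[0.2068, -0.8209, -0.5115, 0.08, 0.4361, 0.0199] dist 0.989 deg 25.4
```

jog_arm:
  rows:
    - [-0.05,-0.295,-0.352,0.08,0.3,0.02,60]
    - [-0.05,-0.295,-0.352,0.08,0.3,0.02,60]
    - [-0.05,-0.295,-0.352,0.08,0.3,0.02,60]
    - [-0.05,-0.295,-0.352,0.08,0.3,0.02,60]
    - [-0.05,-0.295,-0.352,0.08,0.3,0.02,60]
    - [-0.05,-0.295,-0.352,0.08,0.3,0.02,60]
    - [-0.05,-0.295,-0.352,0.08,0.3,0.02,60]
    - [-0.05,-0.295,-0.352,0.08,0.3,0.02,60]
    - [-0.05,-0.295,-0.352,0.08,0.3,0.02,60]
    - [-0.05,-0.295,-0.352,0.08,0.3,0.02,60]
    - [-0.03,-0.634,-0.447,0.08,0.436,0.02,60]
    - [-0.03,-0.634,-0.447,0.08,0.436,0.02,60]
    - [-0.03,-0.634,-0.447,0.08,0.436,0.02,60]
    - [-0.03,-0.634,-0.447,0.08,0.436,0.02,60]
    - [-0.03,-0.634,-0.447,0.08,0.436,0.02,60]
    - [-0.03,-0.634,-0.447,0.08,0.436,0.02,60]
    - [-0.03,-0.634,-0.447,0.08,0.436,0.02,60]
    - [-0.03,-0.634,-0.447,0.08,0.436,0.02,60]
    - [0.069,-0.821,-0.511,0.08,0.436,0.02,60]
    - [0.069,-0.821,-0.511,0.08,0.436,0.02,60]

```text
time: 2.1
tool_pos: [0.4392, 0.1914, 0.2177]
tcp_rot: [2.534, 0.298, -1.608]
wrist_force: [0.6, -0.8, -0.2]
width: 0.6
```

Run:
```python
from h import *
im=imaging.read_camera("scene");t=imaging.read_camera("top");cv2.imwrite("pics/s1.png",im);cv2.imwrite("pics/t1.png",t)
A=ori(.237,np.radians(25),-1)
plan((A,[.432,.298,.18]),(A,[.432,.298,.042]))
print(proj("scene",[.432,.298,.036]))
```

```text
t 2.2 tcp [0.4352 0.1946 0.2125] q [ 0.4225 -0.3948  2.3162 -0.1038  0.7997  1.8053] w 0.5993072318507023 F [ 0.4494 -0.1753 -0.5794]
[0.0573, -0.1011, -0.0065, 0.0069, 0.007, 0.0025] dist 0.116 deg 0.6
[0.1828, -0.1012, 0.0509, 0.0069, 0.007, 0.0025] dist 0.215 deg 0.6
[230.0465 208.258 ]
```

jog_arm:
  rows:
    - [0.057,-0.101,-0.006,0.007,0.007,0,60]
    - [0.057,-0.101,-0.006,0.007,0.007,0,60]
    - [0.057,-0.101,-0.006,0.007,0.007,0,60]
    - [0.08,-0.101,0.004,0.007,0.007,0,60]
    - [0.08,-0.101,0.004,0.007,0.007,0,60]

```text
time: 2.7
tool_pos: [0.4378, 0.297, 0.1336]
tcp_rot: [2.521, 0.299, -1.62]
wrist_force: [-0.6, -0.4, -1.4]
width: 0.598
```

Run:
```python
from h import *
im=imaging.read_camera("scene");t=imaging.read_camera("top");cv2.imwrite("pics/s2.png",im);cv2.imwrite("pics/t2.png",t)
A=ori(.237,np.radians(25),-1)
plan((A,[.432,.298,.042]))
a=cv2.resize(im[150:250,190:290],(500,500),interpolation=cv2.INTER_CUBIC);b=cv2.resize(t[190:250,195:255],(300,300),interpolation=cv2.INTER_CUBIC)
c=np.zeros((500,800,3),'uint8');c[:,:500]=a;c[:300,500:]=b;cv2.imwrite("pics/c4.png",c)
```

```text
t 2.8 tcp [0.4397 0.298  0.1373] q [ 0.6621 -0.1579  2.2945 -0.2997  0.6267  2.2066] w 0.6021652561507047 F [ 0.1407 -0.1168  0.5472]
[0.102, -0.0017, 0.0468, -0.0009, 0.0022, 0.0004] dist 0.112 deg 0.1
```

View pics/c4.png

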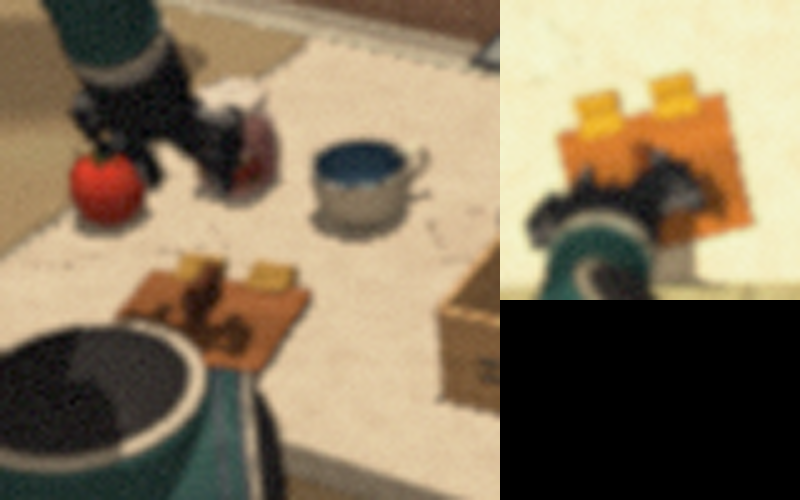

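Scene crop shows the lid with fin (shadowed) around crop (205,290), consistent with the estimate, so I go down and grip.

jog_arm:
  rows:
    - [0.05,-0.002,0.022,0,0.002,0,60]
    - [0.08,-0.002,0.036,0,0.002,0,60]
    - [0.102,-0.002,0.047,0,0.002,0,60]
    - [0.102,-0.002,0.047,0,0.002,0,60]
    - [0.102,-0.002,0.047,0,0.002,0,0]
    - [0.102,-0.002,0.047,0,0.002,0,0]
    - [0.102,-0.002,0.047,0,0.002,0,0]
    - [0.102,-0.002,0.047,0,0.002,0,0]
    - [0.102,-0.002,0.047,0,0.002,0,0]
    - [0.102,-0.002,0.047,0,0.002,0,0]
  force: 80

```text
time: 3.8
tool_pos: [0.4418, 0.3016, 0.0283]
tcp_rot: [2.536, 0.303, -1.607]
wrist_force: [0.1, -2.5, 5.9]
width: 0.144
```

Run:
```python
from h import *
A=ori(.237,np.radians(25),-1);B=ori(.083,np.radians(25),-1)
plan((A,[.432,.298,.20]),(B,[.43,.12,.25]),(B,[.40,.0,.25]))
```

```text
t 3.8 tcp [0.4418 0.3016 0.0283] q [ 0.667   0.038   2.368  -0.5062  0.3721  2.4419] w 0.1444271455583145 F [ 0.0876 -2.5192  5.9085]
[-0.141, 0.0008, -0.0639, -0.0015, -0.0052, 0.0021] dist 0.155 deg 0.3
[-0.2053, 0.1745, -0.0459, 0.1379, -0.005, 0.0675] dist 0.273 deg 8.8
[-0.23, 0.2841, 0.0058, 0.1379, -0.005, 0.0675] dist 0.366 deg 8.8
```

jog_arm:
  rows:
    - [-0.02,0.001,-0.01,0,0,0,0]
    - [-0.07,0.001,-0.032,0,0,0,0]
    - [-0.141,0.001,-0.064,0,-0.005,0.0,0]
    - [-0.141,0.001,-0.064,0,-0.005,0.0,0]
    - [-0.205,0.174,-0.046,0.138,-0.005,0.067,0]
    - [-0.205,0.174,-0.046,0.138,-0.005,0.067,0]
    - [-0.205,0.174,-0.046,0.138,-0.005,0.067,0]
    - [-0.205,0.174,-0.046,0.138,-0.005,0.067,0]
    - [-0.205,0.174,-0.046,0.138,-0.005,0.067,0]
    - [-0.205,0.284,-0.001,0.138,-0.005,0.067,0]
    - [-0.205,0.284,-0.001,0.138,-0.005,0.067,0]
    - [-0.205,0.284,-0.001,0.138,-0.005,0.067,0]
    - [-0.205,0.284,-0.001,0.138,-0.005,0.067,0]
    - [-0.205,0.284,-0.001,0.138,-0.005,0.067,0]

```text
time: 5.2
tool_pos: [0.4241, 0.0049, 0.2135]
tcp_rot: [2.612, 0.108, -1.664]
wrist_force: [-0.5, 0.9, -1.6]
width: 0.142
```

Run:
```python
from h import *
im=imaging.read_camera("scene");t=imaging.read_camera("top");cv2.imwrite("pics/s3.png",im);cv2.imwrite("pics/t3.png",t)
B=ori(.083,np.radians(25),-1)
plan((B,[.43,.0,.22]))
s=monitor.read_state();Rt=R.from_rotvec(s["tcp_rot"]).as_matrix();g=s["tool_pos"]-.019*Rt[:,0];print("grasp",g,Rt)
a=cv2.resize(im[140:250,260:370],(440,440),interpolation=cv2.INTER_CUBIC);b=cv2.resize(t[170:250,260:340],(360,360),interpolation=cv2.INTER_CUBIC)
c=np.zeros((440,800,3),'uint8');c[:,:440]=a;c[:360,440:]=b;cv2.imwrite("pics/c5.png",c)
```

```text
t 5.3 tcp [0.4244 0.0059 0.2138] q [-0.1144 -0.5467  2.4021  0.1118  0.8602  1.3173] w 0.14281936150111701 F [-0.2459  0.2534 -3.2928]
[0.0152, 0.0064, -0.0072, 0.0012, -0.0004, 0.0016] dist 0.018 deg 0.1
grasp [0.4164 0.0052 0.231 ] [[ 0.4214  0.0846 -0.9029]
 [ 0.0367 -0.9964 -0.0763]
 [-0.9061 -0.001  -0.423 ]]
```

View pics/c5.png

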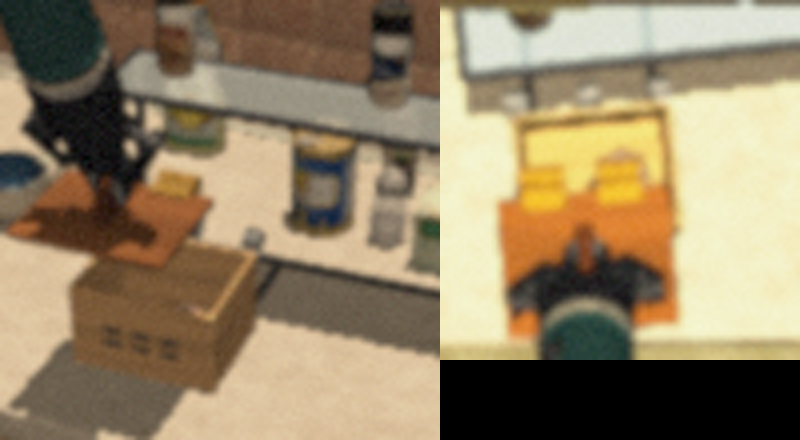

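Run:
```python
from h import *
t=cv2.imread("pics/t3.png");s=cv2.imread("pics/s3.png")
def comps(im,box,lo,hi,mn=20):
    x0,y0,x1,y1=box;h=cv2.cvtColor(cv2.resize(im[y0:y1,x0:x1],None,fx=4,fy=4,interpolation=cv2.INTER_CUBIC),cv2.COLOR_BGR2HSV)
    m=cv2.inRange(h,lo,hi);k,l,st,c=cv2.connectedComponentsWithStats(m)
    for i in range(1,k):
        if st[i,4]>mn*16:
            pts=np.argwhere(l==i)[:,::-1]; r=cv2.minAreaRect(pts.astype('float32'))
            b=(cv2.boxPoints(r)+.5)/4-.5+[x0,y0]; yield b,(c[i]+.5)/4-.5+[x0,y0],st[i,4]/16
zh=.1975
for b,c,a in comps(t,(270,200,312,222),(18,185,120),(30,255,255)):
    print("brass top",c,a,onz("top",c,zh+.008)[:2]);print(np.array([onz("top",p,zh)[:2] for p in b]))
for b,c,a in comps(s,(292,175,315,192),(16,140,120),(30,255,255),8):
    print("brass scene",c,a)
# steel knuckles
for b,c,a in comps(t,(270,184,315,197),(0,0,175),(180,70,255),3): print("steel top",c,a,onz("top",c,.104)[:2])
s0=cv2.imread("pics/scene0.png")
for b,c,a in comps(s0,(285,188,330,206),(0,0,0),(180,75,255),3): print("steel scene",c,a,onz("scene",c,.098)[:2])
T=lambda x,y:((x-440+.5)/4.5-.5+260,(y+.5)/4.5-.5+170)
for c in[(515,101),(588,93),(660,84)]: print("steel hand",onz("top",T(*c),.102)[:2])
for c in[(521,169),(565,165),(597,159),(641,156)]: print("brass rear",onz("top",T(*c),zh)[:2])
for c in[(501,205),(663,188)]: print("board rear",onz("top",T(*c),zh+.002)[:2])
```

```text
brass top [299.2775 210.6996] 79.0 [ 0.4789 -0.0226]
[[ 0.4967 -0.0008]
 [ 0.4996 -0.0422]
 [ 0.4643 -0.0446]
 [ 0.4615 -0.0033]]
brass top [282.4163 212.0735] 83.1875 [0.4741 0.0426]
[[0.4928 0.0639]
 [0.4943 0.0229]
 [0.4576 0.0215]
 [0.4562 0.0623]]
brass scene [303.4807 185.9301] 53.0625
steel top [273.2386 184.086 ] 9.625 [0.5969 0.0869]
steel top [311.2823 191.8171] 35.0625 [ 0.5636 -0.0703]
steel top [292.6326 190.4174] 10.3125 [0.57   0.0068]
steel top [274.6051 193.7127] 22.8125 [0.5568 0.0813]
steel scene [310.683  193.6624] 502.0 [0.5909 0.0027]
steel hand [0.5639 0.0745]
steel hand [0.5708 0.0074]
steel hand [ 0.5787 -0.0589]
brass rear [0.4939 0.0618]
brass rear [0.4971 0.0238]
brass rear [ 0.502  -0.0039]
brass rear [ 0.5043 -0.042 ]
board rear [0.4628 0.0789]
board rear [ 0.4763 -0.0608]
```

Run:
```python
from h import *
B=ori(.085,np.radians(25),-1)
plan((B,[.44,.003,.17]),(B,[.4999,.0007,.155]))
print("right brass pred px",proj("scene",[.4902,-.0224,.2000]), proj("scene",[.4902,-.0224,.1975]))
```

```text
t 5.3 tcp [0.4244 0.0059 0.2138] q [-0.1144 -0.5467  2.4021  0.1118  0.8602  1.3173] w 0.14281936150111701 F [-0.2459  0.2534 -3.2928]
[0.0648, 0.0043, 0.0047, -0.0007, -0.0004, 0.0008] dist 0.065 deg 0.1
[0.1036, 0.0116, -0.0429, -0.0007, -0.0004, 0.0008] dist 0.113 deg 0.1
right brass pred px [303.863 184.483] [303.88   185.0672]
```

jog_arm:
  rows:
    - [0.033,0.004,0.002,0,0,0,0]
    - [0.065,0.004,0.005,0,0,0,0]
    - [0.065,0.004,0.005,0,0,0,0]
    - [0.085,0.008,-0.019,0,0,0,0]
    - [0.104,0.012,-0.043,0,0,0,0]
    - [0.104,0.012,-0.043,0,0,0,0]
    - [0.104,0.012,-0.043,0,0,0,0]

```text
time: 6.0
tool_pos: [0.5087, 0.0023, 0.1384]
tcp_rot: [2.609, 0.115, -1.663]
wrist_force: [-0.4, 0.4, -2.7]
width: 0.142
```

Run:
```python
from h import *
ims=[imaging.read_camera("scene") for _ in range(3)];ts=[imaging.read_camera("top") for _ in range(3)]
im=np.mean(ims,0).astype('uint8');t=np.mean(ts,0).astype('uint8');cv2.imwrite("pics/s4.png",im);cv2.imwrite("pics/t4.png",t)
s=monitor.read_state();Rt=R.from_rotvec(s["tcp_rot"]).as_matrix();g=s["tool_pos"]-.019*Rt[:,0];print(s["time"],"grasp",g,s["wrist_force"],s["width"])
def o(n,P,i,x0,y0,k,col):
    q=(proj(n,P)-[x0,y0]+.5)*k-.5
    cv2.drawMarker(i,tuple(int(round(v)) for v in q),col,cv2.MARKER_CROSS,6,1)
a=cv2.resize(im[165:235,270:340],(420,420),interpolation=cv2.INTER_CUBIC);b=cv2.resize(t[180:243,262:325],(378,378),interpolation=cv2.INTER_CUBIC)
c=np.zeros((420,800,3),'uint8');c[:,:420]=a;c[:378,422:]=b;cv2.imwrite("pics/c6.png",c)
```

```text
6.3 grasp [0.4997 0.0006 0.1555] [-0.2707 -0.1962 -2.0277] 0.14439951959390446
```

View pics/c6.png

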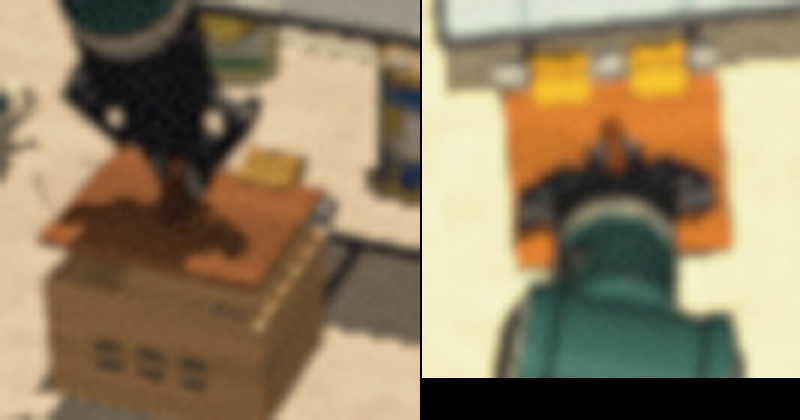

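Top crop shows the brass knuckles centred between the steel ones, about 4–6 mm from each (steel at (510,75), (608,66), (704,56)), and the x alignment agrees within about 2 mm. I lower the lid in steps and watch the force.

jog_arm:
  rows:
    - [0.006,0,0.003,0,0,0,0]
    - [0.012,0,0.006,0,0,0,0]
    - [0.0165,0,0.0077,0,0,0,0]
    - [0.0165,0,0.0077,0,0,0,0]

```text
time: 6.7
tool_pos: [0.5065, 0.0013, 0.1183]
tcp_rot: [2.609, 0.112, -1.665]
wrist_force: [-0.1, 0.5, -2.4]
width: 0.148
```

jog_arm:
  rows:
    - [0.001,0,0.0005,0,0,0,0]
    - [0.002,0,0.001,0,0,0,0]
    - [0.003,0,0.0014,0,0,0,0]
    - [0.003,0,0.0014,0,0,0,0]

```text
time: 7.1
tool_pos: [0.5065, 0.0013, 0.115]
tcp_rot: [2.609, 0.112, -1.665]
wrist_force: [-0.0, 0.2, -2.1]
width: 0.151
```

jog_arm:
  rows:
    - [0.001,0,0.0005,0,0,0,0]
    - [0.002,0,0.001,0,0,0,0]
    - [0.002,0,0.001,0,0,0,0]

```text
time: 7.4
tool_pos: [0.5067, 0.0013, 0.1128]
tcp_rot: [2.61, 0.112, -1.664]
wrist_force: [0.8, -0.2, -2.5]
width: 0.145
```

jog_arm:
  rows:
    - [0.001,0,0.0005,0,0,0,0]
    - [0.002,0,0.001,0,0,0,0]
    - [0.002,0,0.001,0,0,0,0]

```text
time: 7.7
tool_pos: [0.508, 0.0012, 0.1123]
tcp_rot: [2.612, 0.111, -1.66]
wrist_force: [-3.3, 0.7, 5.2]
width: 0.147
```

jog_arm:
  rows:
    - [0,0,0,0,0,0,50]
    - [0,0,0,0,0,0,50]
    - [0,0,0,0,0,0,50]
    - [0,0,0,0,0,0,50]
    - [-0.03,0,0,0,0,0,50]
    - [-0.08,0,0,0,0,0,50]
    - [-0.13,0,0,0,0,0,50]
    - [-0.17,0,0,0,0,0,50]
    - [-0.17,0.05,0,0,0,0,50]
    - [-0.17,0.1,0,0,0,0,50]
    - [-0.17,0.15,0,0,0,0,50]
    - [-0.17,0.2,0,0,0,0,50]
    - [-0.17,0.25,0,0,0,0,50]
    - [-0.17,0.25,0,0,0,0,50]

```text
time: 9.1
tool_pos: [0.4572, -0.2602, 0.2657]
tcp_rot: [2.614, 0.101, -1.662]
wrist_force: [0.1, 0.1, -0.6]
width: 0.499
```

Run:
```python
from h import *
ims=[imaging.read_camera("scene") for _ in range(4)];ts=[imaging.read_camera("top") for _ in range(4)]
im=np.mean(ims,0).astype('uint8');t=np.mean(ts,0).astype('uint8');cv2.imwrite("pics/s5.png",im);cv2.imwrite("pics/t5.png",t)
a=cv2.resize(im[170:265,270:400],None,fx=3.6,fy=3.6,interpolation=cv2.INTER_CUBIC);b=cv2.resize(t[175:235,268:323],None,fx=6,fy=6,interpolation=cv2.INTER_CUBIC)
c=np.zeros((360,800,3),'uint8');c[:a.shape[0],:468]=a;c[:,469:469+330]=b;cv2.imwrite("pics/c7.png",c)
# pin in both views
for n,i,box in(("top",t,(335,205,390,240)),("scene",im,(330,245,395,262))):
    x0,y0,x1,y1=box;h=cv2.cvtColor(i[y0:y1,x0:x1],cv2.COLOR_BGR2HSV)
    m=((h[...,0]<10)|(h[...,0]>170))&(h[...,1]>140);p=np.argwhere(m)[:,::-1]+[x0,y0];print(n,len(p),p.mean(0),onz(n,p.mean(0),.008))
plan()
```

```text
top 10 [378.5 216. ] [ 0.4659 -0.3637  0.008 ]
scene 52 [382.25   254.4615] [ 0.4613 -0.3509  0.008 ]
t 9.5 tcp [ 0.4574 -0.2526  0.2662] q [-0.7692 -0.2648  2.1289  0.3881  1.0145  0.5518] w 0.5011440038030149 F [-0.372  -0.3681 -0.1139]
```

View pics/c7.png

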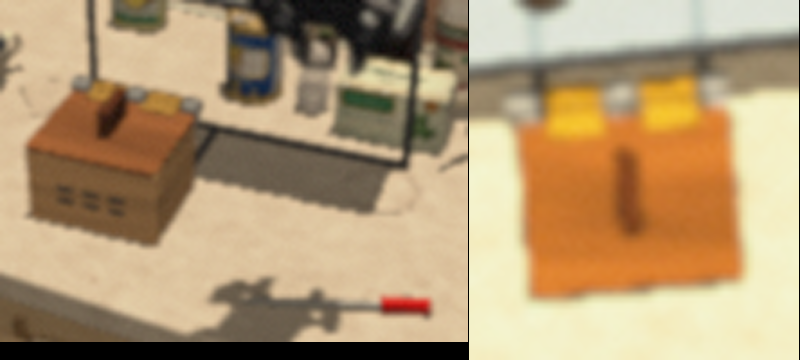

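Both crops show the lid flush on the bin, with brass and steel knuckles in line (steel at crop (520,106), (620,98), (715,88)). Next I fetch the pin, using a vertical tool with its z opposite to the pin's axis.

```bash
cat >> h.py <<'E'
def pinori(th,tilt,a=0):
    "tool z = -pin axis (heading th, nose down by a); tool x leans by tilt about the pin"
    p=np.array([np.cos(a)*np.cos(th),np.cos(a)*np.sin(th),-np.sin(a)])
    d=np.array([0,0,-1.]);d-=p*(p@d);d/=np.linalg.norm(d)
    f=np.cross(p,[0,0,1.]);f/=np.linalg.norm(f)
    x=np.cos(tilt)*d+np.sin(tilt)*f;z=-p
    return np.stack([x,np.cross(z,x),z],1)
def planT(*w): plan(*[(r,np.asarray(t)-.019*r[:,0]) for r,t in w])   # targets as TCP
E
python3 - <<'E'
from h import *
A=pinori(1.955,0,.026);print(A)
planT((A,[.4625,-.3505,.10]),(A,[.4625,-.3505,.003]))
E
```

```text
[[ 0.0097  0.9271  0.3747]
 [-0.0241  0.3748 -0.9268]
 [-0.9997  0.      0.026 ]]
t 9.5 tcp [ 0.4574 -0.2526  0.2662] q [-0.7692 -0.2648  2.1289  0.3881  1.0145  0.5518] w 0.5011440038030149 F [-0.372  -0.3681 -0.1139]
[0.1487, 0.0981, 0.0736, -1.8407, -0.321, -0.3853] dist 0.193 deg 109.3
[0.2365, 0.0981, 0.1148, -1.8407, -0.321, -0.3853] dist 0.281 deg 109.3
```

jog_arm:
  rows:
    - [0.1,0.098,0.05,-1.841,-0.321,-0.385,50]
    - [0.1,0.098,0.05,-1.841,-0.321,-0.385,50]
    - [0.1,0.098,0.05,-1.841,-0.321,-0.385,50]
    - [0.1,0.098,0.05,-1.841,-0.321,-0.385,50]
    - [0.1,0.098,0.05,-1.841,-0.321,-0.385,50]
    - [0.1,0.098,0.05,-1.841,-0.321,-0.385,50]
    - [0.1,0.098,0.05,-1.841,-0.321,-0.385,50]
    - [0.1,0.098,0.05,-1.841,-0.321,-0.385,50]
    - [0.1,0.098,0.05,-1.841,-0.321,-0.385,50]
    - [0.1,0.098,0.05,-1.841,-0.321,-0.385,50]
    - [0.149,0.098,0.074,-1.841,-0.321,-0.385,50]
    - [0.149,0.098,0.074,-1.841,-0.321,-0.385,50]
    - [0.149,0.098,0.074,-1.841,-0.321,-0.385,50]
    - [0.149,0.098,0.074,-1.841,-0.321,-0.385,50]
    - [0.149,0.098,0.074,-1.841,-0.321,-0.385,50]

```text
time: 11.0
tool_pos: [0.4631, -0.3498, 0.1004]
tcp_rot: [0.908, 1.343, -0.931]
wrist_force: [0.1, 0.3, 0.2]
width: 0.501
```

Run:
```python
from h import *
A=pinori(1.955,0,.026)
planT((A,[.4625,-.3505,.003]))
```

```text
t 11.0 tcp [ 0.4631 -0.3498  0.1004] q [-0.6827  0.188   1.9529 -0.0143  0.9766 -1.0584] w 0.5011780799870366 F [0.1402 0.2558 0.2142]
[0.0971, -0.0009, -0.0022, -0.0007, 0.0009, -0.0012] dist 0.097 deg 0.1
```

jog_arm:
  rows:
    - [0.045,-0.001,-0.002,0,0,0,50]
    - [0.08,-0.001,-0.002,0,0,0,50]
    - [0.096,-0.001,-0.002,0,0,0,50]
    - [0.096,-0.001,-0.002,0,0,0,50]
    - [0.096,-0.001,-0.002,0,0,0,0]
    - [0.096,-0.001,-0.002,0,0,0,0]
    - [0.096,-0.001,-0.002,0,0,0,0]
    - [0.096,-0.001,-0.002,0,0,0,0]
    - [0.096,-0.001,-0.002,0,0,0,0]
    - [0.096,-0.001,-0.002,0,0,0,0]
    - [0.096,-0.001,-0.002,0,0,0,0]
  force: 80

```text
time: 12.1
tool_pos: [0.4642, -0.3521, 0.0066]
tcp_rot: [0.907, 1.338, -0.93]
wrist_force: [-0.7, -0.2, 6.8]
width: 0.129
```

Run:
```python
from h import *
s=monitor.read_state();print(s["tool_pos"],s["wrist_force"],s["width"],R.from_rotvec(s["tcp_rot"]).as_matrix())
psi=.088;th=psi+np.pi/2;B=pinori(th,np.radians(32))
H=np.array([.570,.007,.096]);p=np.array([-np.sin(psi),np.cos(psi),0])
k=.005 # pin axis this far behind the TCP along tool x
for tipy in(-.12,):
    tcp=H+p*(tipy-.167)+k*B[:,0];print(tcp)
    A=pinori(1.955,0,.026)
    planT((A,[.4625,-.3505,.12]),(B,tcp+[-.08,0,.03]),(B,tcp))
```

```text
[ 0.4642 -0.3521  0.0066] [-0.6975 -0.1658  6.8174] 0.12921972818877303 [[ 0.0146  0.9274  0.3739]
 [-0.0273  0.3742 -0.927 ]
 [-0.9995  0.0033  0.0308]]
[ 0.5979 -0.2787  0.0918]
t 12.1 tcp [ 0.4642 -0.3521  0.0066] q [-0.6846  0.3119  2.0041 -0.0167  0.7971 -1.0566] w 0.12921972818877303 F [-0.6975 -0.1658  6.8174]
[-0.1137, -0.0005, 0.0014, -0.0008, 0.0048, -0.0033] dist 0.114 deg 0.3
[-0.1166, 0.0775, -0.0445, 0.296, -0.0532, 0.5465] dist 0.147 deg 35.7
[-0.0854, 0.1516, -0.0155, 0.296, -0.0532, 0.5465] dist 0.175 deg 35.7
```

jog_arm:
  rows:
    - [-0.03,0,0,0,0,0,0]
    - [-0.08,0,0,0,0,0,0]
    - [-0.114,0,0.001,0,0,0,0]
    - [-0.114,0,0.001,0,0,0,0]
    - [-0.117,0.078,-0.044,0.296,-0.053,0.546,0]
    - [-0.117,0.078,-0.044,0.296,-0.053,0.546,0]
    - [-0.117,0.078,-0.044,0.296,-0.053,0.546,0]
    - [-0.117,0.078,-0.044,0.296,-0.053,0.546,0]
    - [-0.117,0.078,-0.044,0.296,-0.053,0.546,0]
    - [-0.117,0.078,-0.044,0.296,-0.053,0.546,0]
    - [-0.117,0.078,-0.044,0.296,-0.053,0.546,0]

```text
time: 13.2
tool_pos: [0.5179, -0.2789, 0.1219]
tcp_rot: [1.378, 0.847, -0.723]
wrist_force: [0.7, -0.4, 0.1]
width: 0.13
```

Run:
```python
from h import *
ims=[imaging.read_camera("scene") for _ in range(4)];ts=[imaging.read_camera("top") for _ in range(4)]
im=np.mean(ims,0).astype('uint8');t=np.mean(ts,0).astype('uint8');cv2.imwrite("pics/s6.png",im);cv2.imwrite("pics/t6.png",t)
s=monitor.read_state();Rt=R.from_rotvec(s["tcp_rot"]).as_matrix();print(s["time"],s["tool_pos"],s["width"],Rt)
P=s["tool_pos"]-.005*Rt[:,0]; tip=P-.167*Rt[:,2]; print("pred grip,tip",P,tip,proj("scene",tip),proj("top",tip),proj("scene",P),proj("top",P))
a=cv2.resize(im[165:255,280:400],None,fx=4,fy=4,interpolation=cv2.INTER_CUBIC);b=cv2.resize(t[180:250,290:369],None,fx=4,fy=4,interpolation=cv2.INTER_CUBIC)
c=np.zeros((360,800,3),'uint8');c[:,:480]=a;c[:280,482:482+316]=b;cv2.imwrite("pics/c8.png",c)
```

```text
13.6 [ 0.5188 -0.279   0.1227] 0.1365625243589358 [[ 0.5275  0.8449  0.0887]
 [ 0.0466  0.0754 -0.9961]
 [-0.8483  0.5295  0.0004]]
pred grip,tip [ 0.5161 -0.2792  0.1269] [ 0.5013 -0.1129  0.1269] [327.1173 205.3588] [321.886  206.2919] [370.7412 214.3618] [362.5276 202.345 ]
```

View pics/c8.png

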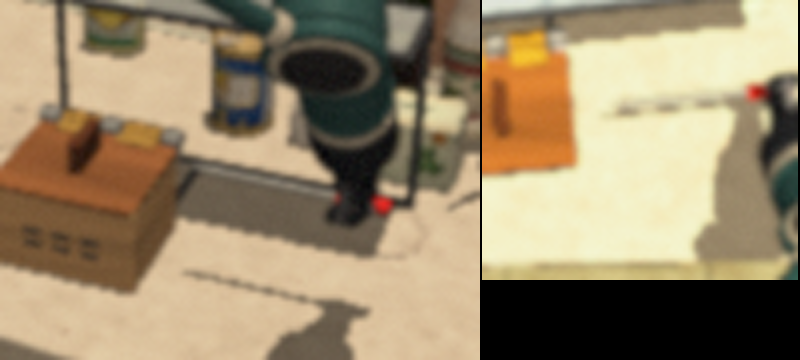

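Run:
```python
from h import *
s6=cv2.imread("pics/s6.png").astype(int);s4=cv2.imread("pics/s4.png").astype(int);t6=cv2.imread("pics/t6.png").astype(int);t4=cv2.imread("pics/t4.png").astype(int)
d=np.abs(s6-s4).sum(2)[200:218,318:366];print("scene rows200-217")
L={}
for n,a,b,box in("scene",s6,s4,(318,200,364,220)),("top",t6,t4,(312,198,360,214)):
    x0,y0,x1,y1=box;d=np.abs(a-b).sum(2)[y0:y1,x0:x1].astype(float);d[d<40]=0
    pts=[]
    for j in range(d.shape[1]):
        k=int(d[:,j].argmax());w=d[max(k-1,0):k+2,j]
        if w.max()>0: pts.append((x0+j,y0+(np.arange(max(k-1,0),max(k-1,0)+len(w))*w).sum()/w.sum(),w.max()))
    print(n);print(np.array(pts)[::2].round(1).tolist())
s=monitor.read_state();Rt=R.from_rotvec(s["tcp_rot"]).as_matrix()
P=s["tool_pos"]-.005*Rt[:,0]
for l in(.0,.027,.06,.1,.14,.167):
    q=P-l*Rt[:,2];print(l,proj("scene",q),proj("top",q))
```

```text
scene rows200-217
scene
[[318.0, 205.0, 95.0], [320.0, 208.8, 96.0], [322.0, 205.9, 84.0], [324.0, 203.1, 118.0], [329.0, 206.0, 157.0], [331.0, 206.4, 125.0], [333.0, 206.5, 152.0], [335.0, 207.0, 142.0], [337.0, 207.5, 123.0], [339.0, 207.8, 135.0], [341.0, 208.4, 142.0], [343.0, 208.5, 145.0], [345.0, 209.0, 134.0], [347.0, 209.5, 138.0], [349.0, 209.9, 153.0], [351.0, 210.5, 140.0], [353.0, 210.8, 153.0], [355.0, 211.2, 138.0], [357.0, 200.4, 151.0], [359.0, 202.0, 487.0], [361.0, 203.0, 560.0], [363.0, 202.1, 303.0]]
top
[[320.0, 208.5, 52.0], [322.0, 208.1, 78.0], [324.0, 207.8, 169.0], [326.0, 207.1, 208.0], [328.0, 207.8, 173.0], [330.0, 207.0, 99.0], [332.0, 206.9, 92.0], [334.0, 206.8, 174.0], [336.0, 206.8, 201.0], [338.0, 206.1, 174.0], [340.0, 206.0, 94.0], [342.0, 205.0, 94.0], [344.0, 205.1, 175.0], [346.0, 205.8, 203.0], [348.0, 205.1, 179.0], [350.0, 205.0, 192.0], [352.0, 205.0, 270.0], [354.0, 206.0, 293.0], [356.0, 205.0, 295.0], [358.0, 203.0, 437.0]]
0.0 [370.7412 214.3618] [362.5276 202.345 ]
0.027 [363.4609 212.8593] [355.9736 202.9815]
0.06 [354.6848 211.0481] [347.9543 203.7603]
0.1 [344.2228 208.889 ] [338.2211 204.7055]
0.14 [333.9487 206.7686] [328.4736 205.6521]
0.167 [327.1173 205.3588] [321.886  206.2919]
```

Run:
```python
from h import *
for c in[(183,272),(310,297)]:
    q=onz("scene",((c[0]+.5)/4-.5+280,(c[1]+.5)/4-.5+165),0);print(q,proj("top",q))
t6=cv2.imread("pics/t6.png").astype(int);t4=cv2.imread("pics/t4.png").astype(int)
d=(t6-t4).sum(2)[200:214,318:360]
print(d[:,::3])
```

```text
[ 0.4977 -0.1081  0.    ] [319.9037 209.3424]
[ 0.5154 -0.234   0.    ] [348.5068 205.0915]
[[   2    5    3    2    1   -4    6    4    0   -1    2    2  -12 -101]
 [   0    2    1   -1    4   -3   -2    2   -5  -12   -5  -14  -42 -241]
 [   2   -3    2    0    1   -9  -11   -9  -21  -44  -37  -50  -86 -329]
 [   1    6   -5  -10  -11  -37  -51  -48  -58  -76  -77 -124 -157 -337]
 [   4   -1  -27  -36  -48  -69  -82  -85  -89 -117 -119 -200 -238 -322]
 [  -2  -12  -58  -70  -85  -98 -131 -109  -94 -199 -179 -244 -281 -303]
 [   1  -14  -98 -114  -81 -125 -200 -136  -93 -200 -160 -197 -293 -291]
 [  -3  -26 -163 -187  -99 -126 -201 -121  -61  -87  -69  -98 -273 -288]
 [  -7  -66 -169 -197  -77  -72  -87  -45  -15  -14   -7  -31 -258 -277]
 [  -9  -57  -79  -90  -25  -15  -22   -8    2    5    0  -12 -259 -287]
 [   5  -21  -19  -17   -1    4    1    4    1    2    8  -16 -274 -288]
 [   0   -2    0   -1    0   -2    2   -1    1    0   -2  -17 -285 -285]
 [   3    0   -1   -1    2    3    1    2    6    2   -1  -23 -285 -287]
 [   2    2   -2    1    4   -2   -2   -4    1    2    1  -43 -284 -291]]
```

```bash
cat >> h.py <<'E'
PSI=.085;HINGE=np.array([.5705,.0065,.096]);PD=np.array([-np.sin(PSI),np.cos(PSI),0])
INS=pinori(PSI+np.pi/2,np.radians(36))
def tcp_at(tipy,dx=0,dz=0): return HINGE+PD*(tipy-.167)+.005*INS[:,0]+[dx,0,dz]
E
python3 - <<'E'
from h import *
print(tcp_at(-.1));planT((INS,tcp_at(-.115,-.04,.0)),(INS,tcp_at(-.1)))
E
```

```text
[ 0.5961 -0.2593  0.092 ]
t 13.6 tcp [ 0.5188 -0.279   0.1227] q [-0.7776 -0.0038  2.23    0.7161  0.6615 -1.3862] w 0.1365625243589358 F [-0.6081  0.8432  0.1468]
[0.0464, 0.0167, -0.0013, 0.0033, -0.0018, 0.0702] dist 0.049 deg 4.0
[0.0675, 0.0505, -0.0128, 0.0033, -0.0018, 0.0702] dist 0.085 deg 4.0
```

jog_arm:
  rows:
    - [0.025,0.008,0,0.003,-0.002,0.07,0]
    - [0.046,0.017,-0.001,0.003,-0.002,0.07,0]
    - [0.046,0.017,-0.001,0.003,-0.002,0.07,0]
    - [0.057,0.034,-0.007,0.003,-0.002,0.07,0]
    - [0.0675,0.0505,-0.013,0.003,-0.002,0.07,0]
    - [0.0675,0.0505,-0.013,0.003,-0.002,0.07,0]
    - [0.0675,0.0505,-0.013,0.003,-0.002,0.07,0]

```text
time: 14.3
tool_pos: [0.596, -0.259, 0.0927]
tcp_rot: [1.401, 0.792, -0.669]
wrist_force: [0.1, 0.2, -1.2]
width: 0.132
```

Run:
```python
from h import *
ims=[imaging.read_camera("scene") for _ in range(4)];ts=[imaging.read_camera("top") for _ in range(4)]
im=np.mean(ims,0).astype('uint8');t=np.mean(ts,0).astype('uint8');cv2.imwrite("pics/s7.png",im);cv2.imwrite("pics/t7.png",t)
planT((INS,tcp_at(-.1)))
a=cv2.resize(im[180:230,285:365],None,fx=6,fy=6,interpolation=cv2.INTER_CUBIC);b=cv2.resize(t[175:225,300:353],None,fx=6,fy=6,interpolation=cv2.INTER_CUBIC)
c=np.zeros((300,800,3),'uint8');c[:,:480]=a;c[:,482:]=b;cv2.imwrite("pics/c9.png",c)
s=monitor.read_state();Rt=R.from_rotvec(s["tcp_rot"]).as_matrix();P=s["tool_pos"]-.005*Rt[:,0]
for l in(.06,.167,.19,.24,.267):print(l,(proj("scene",P-l*Rt[:,2])-[285,180]+.5)*6-.5,(proj("top",P-l*Rt[:,2])-[300,175]+.5)*6+[482,0]-.5)
```

```text
t 14.7 tcp [ 0.5955 -0.2594  0.0922] q [-0.6664  0.1272  2.1916  0.9266  0.5249 -1.503 ] w 0.13287881565145365 F [ 0.7725  0.2804 -1.1479]
[0.0002, 0.0004, -0.0, -0.0002, 0.0005, 0.0003] dist 0.0 deg 0.0
0.06 [433.9384 160.7462] [738.0446  69.0767]
0.167 [277.5083 128.7535] [584.9202  83.0861]
0.19 [244.8097 122.066 ] [551.9299  86.1044]
0.24 [174.8141 107.7506] [480.1192  92.6744]
0.267 [137.6234 100.1445] [441.2885  96.2271]
```

View pics/c9.png

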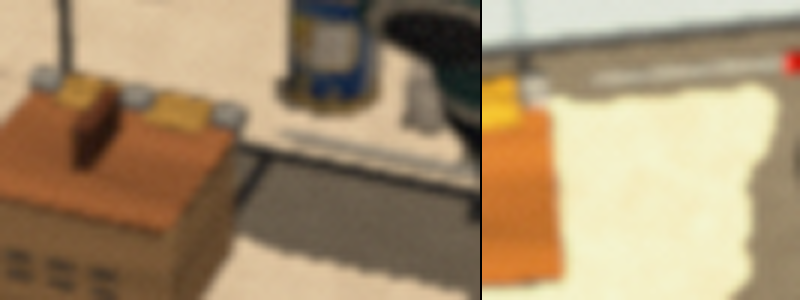

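Scene crop shows the rod from (283,132) to the right and the right steel knuckle at (229,116); top shows the rod at (598,78) and the knuckle at (536,90). I measure the rod line and the knuckles more finely.

Run:
```python
from h import *
s=monitor.read_state();Rt=R.from_rotvec(s["tcp_rot"]).as_matrix();P=s["tool_pos"]-.005*Rt[:,0]
for n,a,b,(x0,y0,x1,y1) in("scene","s7","s4",(335,200,360,212)),("top","t7","t4",(321,183,350,193)):
    d=np.abs(cv2.imread(f"pics/{a}.png").astype(int)-cv2.imread(f"pics/{b}.png")).sum(2)[y0:y1,x0:x1].astype(float)
    d[d<25]=0;yy=np.arange(y0,y1);X=[];Y=[]
    for j in range(x1-x0):
        k=int(d[:,j].argmax());sl=slice(max(k-2,0),k+3);w=d[sl,j]
        if w.sum()>60:X.append(x0+j);Y.append((w*yy[sl]).sum()/w.sum())
    f=np.polyfit(X,Y,1);r=np.polyval(f,X)-Y;ok=np.abs(r)<.6;f=np.polyfit(np.array(X)[ok],np.array(Y)[ok],1)
    q=[proj(n,P-l*Rt[:,2]) for l in(.06,.15)]
    print(n,len(X),ok.sum(),"rod line obs-pred dv",[round(np.polyval(f,u[0])-u[1],2) for u in q],X[0],X[-1])
    T={"scene":(((42,78),(137,97),(229,116)),6,285,180,0),"top":(((536,90),),6,300,175,482)}[n]
    for c in T[0]:
        u=(c[0]-T[4]+.5)/6-.5+T[2];v=(c[1]+.5)/6-.5+T[3];print("knuckle vs rod line dv (obs knuckle - rod)",round(v-np.polyval(f,u),2))
# knuckle centroids: low saturation blobs
for n,a,box in("scene","s7",(286,188,330,206)),("top","t7",(296,184,316,196)),("top","t5",(270,184,320,200)):
    x0,y0,x1,y1=box;h=cv2.cvtColor(cv2.imread(f"pics/{a}.png"),cv2.COLOR_BGR2HSV)[y0:y1,x0:x1]
    m=((h[...,1]<60)&(h[...,2]>80)).astype('uint8');k,l,st,c=cv2.connectedComponentsWithStats(m)
    for i in range(1,k):
        if 6<=st[i,4]<80: print(n,a,st[i].tolist(),c[i]+[x0,y0],onz(n,c[i]+[x0,y0],.099)[:2])
```

```text
scene 25 25 rod line obs-pred dv [np.float64(0.92), np.float64(0.82)] 335 359
knuckle vs rod line dv (obs knuckle - rod) -1.06
knuckle vs rod line dv (obs knuckle - rod) -1.2
knuckle vs rod line dv (obs knuckle - rod) -1.24
top 29 27 rod line obs-pred dv [np.float64(2.33), np.float64(2.05)] 321 349
knuckle vs rod line dv (obs knuckle - rod) -1.48
scene s7 [4, 3, 5, 4, 13] [292.2308 192.3846] [0.5654 0.0746]
scene s7 [20, 6, 4, 4, 11] [307.4545 195.6364] [0.5702 0.0067]
scene s7 [35, 9, 5, 4, 13] [322.8462 198.7692] [ 0.5759 -0.0594]
top t7 [0, 0, 6, 1, 6] [298.5 184. ] [ 0.5972 -0.0175]
top t7 [11, 2, 9, 10, 33] [310.6061 190.6061] [ 0.5692 -0.0676]
top t5 [0, 0, 33, 4, 70] [281.9429 184.7857] [0.5944 0.0513]
top t5 [21, 4, 4, 5, 15] [292.8    190.1333] [0.5717 0.0063]
top t5 [4, 6, 6, 5, 21] [276.2857 191.7143] [0.5656 0.0747]
top t5 [0, 12, 5, 4, 18] [271.7778 197.6111] [0.5412 0.0934]
```

The rod sits about 5 mm along tool x from where I assumed (pin axis at the TCP, which fits the TCP height of 0.0066 at the grasp). I correct by -5.5 mm in tool x, then enter the first knuckle gently.

jog_arm:
  rows:
    - [-0.0055,0,0,0,0,0,0]
    - [-0.0055,0,0,0,0,0,0]
    - [-0.0055,0,-0.01,0,0,0,0]
    - [-0.0055,0,-0.018,0,0,0,0]
    - [-0.0055,0,-0.024,0,0,0,0]
    - [-0.0055,0,-0.03,0,0,0,0]
    - [-0.0055,0,-0.035,0,0,0,0]
    - [-0.0055,0,-0.035,0,0,0,0]

```text
time: 15.5
tool_pos: [0.5893, -0.2238, 0.0966]
tcp_rot: [1.403, 0.792, -0.67]
wrist_force: [1.3, -0.2, -0.9]
width: 0.131
```

jog_arm:
  rows:
    - [0,0,-0.005,0,0,0,0]
    - [0,0,-0.01,0,0,0,0]
    - [0,0,-0.015,0,0,0,0]
    - [0,0,-0.015,0,0,0,0]

```text
time: 15.9
tool_pos: [0.5879, -0.208, 0.0965]
tcp_rot: [1.403, 0.793, -0.669]
wrist_force: [2.1, 0.7, -1.6]
width: 0.13
```

Run:
```python
from h import *
im=np.mean([imaging.read_camera("scene") for _ in range(4)],0);t=np.mean([imaging.read_camera("top") for _ in range(4)],0)
cv2.imwrite("pics/s8.png",im);cv2.imwrite("pics/t8.png",t)
s=monitor.read_state();Rt=R.from_rotvec(s["tcp_rot"]).as_matrix();P=s["tool_pos"];print(P,s["wrist_force"],s["torque"],"axis",-Rt[:,2])
print("tip rel hinge",P-.167*Rt[:,2]-HINGE)
# rod dark/bright ridge in scene: print luminance profile around rod between knuckle and grip
for l in(.03,.05,.07,.085):
    u,v=proj("scene",P-l*Rt[:,2]);c=int(round(u));r=int(round(v));g=im[r-5:r+6,c-1:c+2].mean(1).sum(1)
    g4=cv2.imread("pics/s4.png").astype(float)[r-5:r+6,c-1:c+2].mean(1).sum(1);print(l,round(u,1),round(v,1),"rows from",r-5,(g-g4).round().astype(int))
```

```text
[ 0.588  -0.2089  0.0965] [ 1.9381  1.1731 -1.1185] [ 0.0147  0.2654 -0.0904] axis [-0.0852  0.9964  0.0002]
tip rel hinge [ 0.0033 -0.049   0.0005]
0.03 351.7 205.3 rows from 200 [-333 -406 -494 -500 -481 -451 -379 -305 -243 -110  -36]
0.05 346.8 204.3 rows from 199 [-337 -204 -100  -42  -49 -122 -164  -90  -23   -2   -1]
0.07 341.9 203.3 rows from 198 [  -8   -9  -18  -21  -60 -138 -174  -91  -26   -6    5]
0.085 338.3 202.5 rows from 198 [  -6  -12  -18  -43 -120 -171 -112  -34   -7   -4   -2][ WARN:0@6.246] global loadsave.cpp:1063 imwrite_ Unsupported depth image for selected encoder is fallbacked to CV_8U.
```

jog_arm:
  rows:
    - [0,0.001,0,0,0,0,0]
    - [0,0.001,-0.006,0,0,0,0]
    - [0,0.001,-0.012,0,0,0,0]
    - [0,0.001,-0.018,0,0,0,0]
    - [0,0.001,-0.024,0,0,0,0]
    - [0,0.001,-0.024,0,0,0,0]

```text
time: 16.9
tool_pos: [0.5865, -0.1836, 0.097]
tcp_rot: [1.403, 0.794, -0.669]
wrist_force: [1.5, -0.1, -0.4]
width: 0.129
```

jog_arm:
  rows:
    - [0,0,-0.006,0,0,0,0]
    - [0,0,-0.012,0,0,0,0]
    - [0,0,-0.018,0,0,0,0]
    - [0,0,-0.024,0,0,0,0]
    - [0,0,-0.024,0,0,0,0]

```text
time: 17.4
tool_pos: [0.5842, -0.1585, 0.0968]
tcp_rot: [1.403, 0.795, -0.668]
wrist_force: [1.4, 1.6, -1.1]
width: 0.128
```

jog_arm:
  rows:
    - [0,0,-0.006,0,0,0,0]
    - [0,0,-0.012,0,0,0,0]
    - [0,0,-0.018,0,0,0,0]
    - [0,0,-0.024,0,0,0,0]
    - [0,0,-0.024,0,0,0,0]

```text
time: 17.9
tool_pos: [0.582, -0.1334, 0.0969]
tcp_rot: [1.403, 0.796, -0.667]
wrist_force: [3.4, 1.0, -1.5]
width: 0.132
```

jog_arm:
  rows:
    - [0,0,-0.006,0,0,0,0]
    - [0,0,-0.012,0,0,0,0]
    - [0,0,-0.018,0,0,0,0]
    - [0,0,-0.024,0,0,0,0]
    - [0,0,-0.024,0,0,0,0]

```text
time: 18.4
tool_pos: [0.5799, -0.1084, 0.097]
tcp_rot: [1.403, 0.797, -0.666]
wrist_force: [5.5, 0.6, -3.7]
width: 0.131
```

Run:
```python
from h import *
im=np.mean([imaging.read_camera("scene") for _ in range(4)],0).astype('uint8');t=np.mean([imaging.read_camera("top") for _ in range(4)],0).astype('uint8')
cv2.imwrite("pics/s9.png",im);cv2.imwrite("pics/t9.png",t)
s=monitor.read_state();Rt=R.from_rotvec(s["tcp_rot"]).as_matrix();P=s["tool_pos"];print(s["time"],P,s["wrist_force"],"axis",-Rt[:,2])
print("tip rel hinge along,vec",(P-.167*Rt[:,2]-HINGE)@PD,P-.167*Rt[:,2]-HINGE)
for n,i in("scene",im),("top",t):
    h=cv2.cvtColor(i,cv2.COLOR_BGR2HSV);m=((h[...,0]<8)|(h[...,0]>172))&(h[...,1]>150)
    x0,y0,x1,y1=(315,190,370,225) if n=="scene" else (305,175,360,205)
    p=np.argwhere(m[y0:y1,x0:x1])[:,::-1]+[x0,y0];print(n,len(p),p.min(0),p.max(0)) if len(p) else print(n,0)
    print([proj(n,P+l*-Rt[:,2]).round(1).tolist() for l in(-.023,0,.027)])
```

```text
18.8 [ 0.5799 -0.1084  0.097 ] [ 5.7653 -0.393  -3.649 ] axis [-0.0897  0.996   0.0039]
tip rel hinge along,vec 0.0517227513357877 [-0.0056  0.0514  0.0016]
scene 14 [335 200] [339 203]
[[340.0, 202.7], [334.5, 201.6], [328.0, 200.3]]
top 17 [315 187] [325 190]
[[325.9, 187.5], [320.4, 188.0], [313.9, 188.7]]
```

jog_arm:
  rows:
    - [0.0012,0.0003,0,0,0,0,0]
    - [0.0012,0.0003,-0.004,0,0,0,0]
    - [0.0012,0.0003,-0.008,0,0,0,0]
    - [0.0012,0.0003,-0.008,0,0,0,0]

```text
time: 19.2
tool_pos: [0.5798, -0.0993, 0.096]
tcp_rot: [1.404, 0.799, -0.665]
wrist_force: [2.2, 1.3, -1.4]
width: 0.13
```

jog_arm:
  rows:
    - [0,0,-0.002,0,0,0,0]
    - [0,0,-0.004,0,0,0,0]
    - [0,0,-0.004,0,0,0,0]

```text
time: 19.5
tool_pos: [0.5794, -0.0949, 0.0961]
tcp_rot: [1.404, 0.799, -0.665]
wrist_force: [2.3, -0.1, 0.3]
width: 0.133
```

jog_arm:
  rows:
    - [0,0,-0.0015,0,0,0,0]
    - [0,0,-0.003,0,0,0,0]
    - [0,0,-0.003,0,0,0,0]

```text
time: 19.8
tool_pos: [0.5795, -0.0943, 0.0963]
tcp_rot: [1.402, 0.794, -0.667]
wrist_force: [0.9, -7.3, -1.9]
width: 0.129
```

jog_arm:
  rows:
    - [0,0,-0.0015,0,0,0,0]
    - [0,0,-0.003,0,0,0,0]
    - [0,0,-0.003,0,0,0,0]

```text
time: 20.1
tool_pos: [0.5795, -0.0943, 0.0965]
tcp_rot: [1.399, 0.788, -0.67]
wrist_force: [-0.0, -10.7, -3.0]
width: 0.13
```

Force of -7 to -11 N in y at nominal tip 0.066 means the shoulder is home. I release and back out along the tool.

jog_arm:
  rows:
    - [0,0,0.001,0,0,0,40]
    - [0,0,0.001,0,0,0,40]
    - [0,0,0.001,0,0,0,40]
    - [0,0,0.001,0,0,0,40]
    - [-0.015,0,0.001,0,0,0,40]
    - [-0.04,0,0.001,0,0,0,40]
    - [-0.08,0,0.001,0,0,0,40]
    - [-0.12,0,0.001,0,0,0,40]
    - [-0.16,0,0.02,0,0,0,40]
    - [-0.16,0,0.07,0,0,0,40]
    - [-0.16,0,0.12,0,0,0,40]
    - [-0.16,0,0.17,0,0,0,40]
    - [-0.16,0,0.2,0,0,0,40]
    - [-0.16,0,0.2,0,0,0,40]

```text
time: 21.5
tool_pos: [0.503, -0.3052, 0.2274]
tcp_rot: [1.4, 0.785, -0.673]
wrist_force: [0.1, -1.3, -0.8]
width: 0.399
```

Run:
```python
from h import *
im=np.mean([imaging.read_camera("scene") for _ in range(4)],0).astype('uint8');t=np.mean([imaging.read_camera("top") for _ in range(4)],0).astype('uint8')
s=monitor.read_state();print(s["time"],s["tool_pos"],s["wrist_force"],s["width"])
x0,y0=310,185
for n,i,(x0,y0,x1,y1) in("scene",im,(310,185,360,215)),("top",t,(305,175,345,200)):
    h=cv2.cvtColor(i,cv2.COLOR_BGR2HSV);m=((h[...,0]<8)|(h[...,0]>172))&(h[...,1]>140)
    p=np.argwhere(m[y0:y1,x0:x1])[:,::-1]+[x0,y0]
    if len(p): print(n,len(p),p.min(0),p.max(0),p.mean(0),"grip centre rel hinge: along",(onz(n,p.mean(0),.096)-HINGE)@PD,"across",(onz(n,p.mean(0),.096)-HINGE)@[np.cos(PSI),np.sin(PSI),0])
a=cv2.resize(im[170:250,275:370],None,fx=4.8,fy=4.8,interpolation=cv2.INTER_CUBIC);b=cv2.resize(t[175:235,268:336],None,fx=4.9,fy=4.9,interpolation=cv2.INTER_CUBIC)
c=np.zeros((400,800,3),'uint8');c[:a.shape[0],:a.shape[1]]=a;c[:b.shape[0],460:460+b.shape[1]]=b;cv2.imwrite("pics/c10.png",c)
```

```text
21.9 [ 0.5027 -0.2995  0.2268] [-0.0913  0.1435  0.929 ] 0.4021519747548821
scene 52 [325 199] [336 204] [330.5769 201.6731] grip centre rel hinge: along -0.10056368042610316 across -0.004990909943662204
top 45 [311 186] [322 190] [316.5333 188.1333] grip centre rel hinge: along -0.09931414912430787 across 0.0008193795949444204
```

View pics/c10.png

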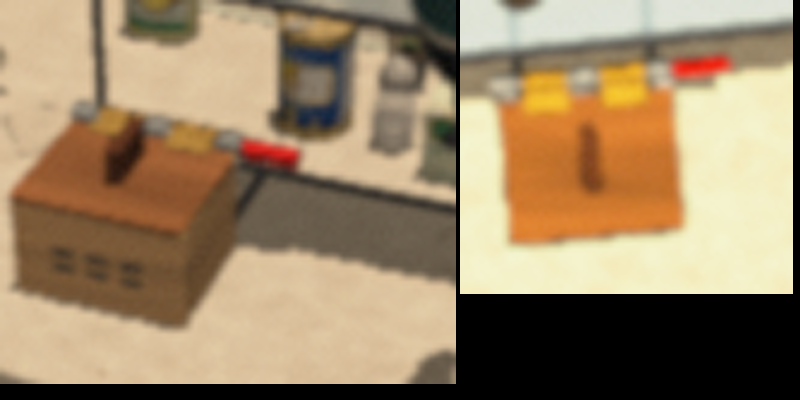

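The picture shows the red grip against the right-hand steel knuckle at crop (240,150), in line with the hinge, and the lid flush on the bin. The grip's centre measures about -100 mm along the hinge, which is home.

```bash
python3 -c "
from workcell import finish_job
print(finish_job())"
```

```text
the job is handed in; nothing more can be done
None
```

I laid the lid back on the bin, closed. Then I slid the pin through the knuckles until its shoulder met the first one (about -7 to -11 N along the hinge). I released it, backed clear and handed in after about 22 s of robot time.

**Lid:** it made contact at the height expected for closed, to within about a millimetre. The final picture shows it flush, with the brass and steel knuckles in line.

**Pin:** the red grip's centre measured -100.6 mm (scene camera) and -99.3 mm (top camera) along the hinge; -100 mm is home.

**Disagreements:**
- Across the hinge, the scene camera put the grip 5 mm towards the front and the top camera put it 1 mm behind. I take this as the rod sagging about 2.5 mm in the bores, which is within tolerance.
- Before insertion the rod looked about 5 mm from where I had assumed it. I corrected this and it went in with no more than about 6 N sideways.

**Not checked:** I did not measure the bystanders' positions at the end. My moves were planned to keep clear of them, and I saw no unexpected wrist forces.

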